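# Snap the examination-lamp battery into its charger

## Task

Pick up the longer of the two loose battery sticks and press it gently down between the charger's two steel spring clips, level and in line with the charger, until both clips have snapped over its ends and it lies fully home on the bed with the charging contacts pressed in; then let go of it. Do not push hard on the charger, and leave the short battery and the other things where they are.

Things in the scene. Friction and masses are not known exactly. Their poses are not given: they have to be found in the camera images.
- battery_long: the battery to load: loose grey bar 110 mm long (x), 24 mm wide and high, about 90 g, black grip strips mid-length, conical steel ends either of which may go to either clip: each cone narrows from the full section 50.4 mm from the middle to an 8 mm flat end face at 55 mm. Origin: centre of its underside. Grip it across y within 20 mm of its middle.
- battery_short: a battery of the same make and section but only 84 mm long, too short for this charger; origin at the centre of its underside, x along its length. Leave it alone.
- charger: the charger, fixed: white base plate 172 x 66 mm, 12 mm high, long axis x, alike from either end. Origin: centre of its underside, on the worktop. On the base stands a grey carriage (bed and clips) whose height, 0 to 10 mm above its lowest setting, is fixed in a run but not reported: feel for it. The battery must never press on the charger with over 35 N.
- clip_a (a joint): outward lean (rad) of the steel spring clip at the charger's +x end: 0 with no battery, about 0.1 fully spread, 0 to 0.08 (unequal if off centre) snapped home. Its nose is a 6 mm round bar along y centred 51.5 mm above the worktop (lowest setting), hinged 35.5 mm below; its flared top ends at 63 mm. The two noses are 103 mm apart inside, so each must spread 3.5 mm; about 0.5 N per mm.
- clip_b (a joint): the same at the -x end. A battery lowered level meets the noses with its underside about 19 mm above the bed; resistance climbs to a peak of 5 to 15 N some 5 mm lower, drops to a few N while the flat ends slide past, and falls off as the noses snap over the ends about 3 mm above the bed; then the contact pins and the bed stops the battery hard.
- ampoule_tray: flat tray of glass ampoules, 95 x 118 x 26 mm, loose, in front of the charger; origin at the centre of its underside. Leave it alone.
- vial_a: small injection vial, 27 mm wide, 57 mm high, loose, behind the charger; origin at the centre of its underside. Leave it alone.
- vial_b: small injection vial, 27 mm wide, 56 mm high, loose, behind the charger; origin at the centre of its underside. Leave it alone.
- drip_bottle: clear bottle, 61 mm wide, 150 mm high, loose, standing at the back right; origin at the centre of its underside. Leave it alone.
- syringe: syringe, 115 mm long, 30 mm wide, 19 mm high, loose, lying near the front edge; origin at the centre of its underside. Leave it alone.
- charger_mid (a point): centre of the base plate's top, 12 mm high. At the carriage's lowest setting (else add 0 to 10 mm) the battery's underside ends on two bed blocks 31 mm above the worktop, 32 to 44 mm either side of the middle, their side cheeks 27 mm apart, 40 mm high, flared above to 45 mm. Between the blocks 64 mm is free for fingers, down to a beam (34 mm wide) 19 mm high.
- contact_a (a joint): brass charging contact, a 7 mm round sprung pin in the bed block at the charger's +x side, 38 mm from the middle: its travel in m, 0 when it stands 2.5 mm proud of the bed (nothing on it), 0.0025 when pressed flush by a battery that is fully home (about 0.6 N).
- contact_b (a joint): the same pin in the bed block at the -x side.

How it is judged:
By the outcome, as a careful person would: the job done as asked, in the order asked, and still so for the second after the job is handed in, with the robot touching nothing.
It also fails if it takes over 64 s, if anything falls off the work surface, if the arm or the gripper's body presses on something with over 40 N, if the wrist force passes 120 N, or if a joint passes its speed limit or range.

## Robot

A 7-joint arm with a two-finger parallel gripper is mounted at the origin on a cart in front of the work surface, level with it; the furniture and walls round the work are solid. World frame = base frame: x ahead of the robot, y to its left, z up, the work surface at z = 0. Lengths are in m, angles in degrees, forces in N, time in s.
With the tool pointing down it reaches from about 0.4 to 0.9 m from the base axis. Payload 5.6 kg.
Tool frame: the origin (TCP) lies midway between the tips of the shut fingers; the grasp point (between the pads) lies 19 mm behind it; z points along the fingers, y is the line along which they close (so a half turn about z gives the same grasp; the last joint's range is limited). The gripper opens to 92 mm and grips with 3 to 60 N. Pads are 20 mm wide; open, the fingers measure 128 mm over their backs; the gripper's body (75 mm by 189 mm) begins 69 mm behind the grasp point.
Start: joints at [-72.536, 26.786, -0.665, 91.828, 0.344, 61.387, -3.226], TCP at [0.222, 0.611, 0.215] pointing down, gripper open.
Joint ranges: [-144.91, 144.91], [-17.63, 115.5], [-89.93, 88.59], [15.96, 139.68], [-74.01, 254.01], [8.47, 105.57], [-167.45, 167.45]. Speed limits (degrees/s): [147.25, 147.25, 180, 180, 180, 180, 180].

## Interface

Orientations are given as [roll, pitch, yaw] about the fixed x, y, z axes, in that order (R = Rz(yaw) Ry(pitch) Rx(roll)).
In Python, from plant import sensors, grab_frame, manip gives the robot as it stands.
- The arm moves only by the tool play_rows, never from a script. Its argument "deltas" is a list of rows, each an object of numbers: "dx", "dy", "dz": the shift along the tool's x, y, z in mm; "wx", "wy", "wz": the turn, a rotation vector about the tool's x, y, z in degrees. In form: [{"dx": .., "dy": .., "dz": .., "wx": .., "wy": .., "wz": ..}, ...]. A call has 1 to 20 rows; each row is the pose to reach, as a shift and turn from the pose commanded when the call began, along the tool's axes at that moment; what a row does not reach only later rows make up. A row lasts 1/10 s, in which the tool goes at most 50 mm and 8.59 degrees, less where a joint would pass 70% of its speed; a pose out of reach is approached as far as the arm can. A call with a gripper value outside its range is refused whole. "gripper" is the finger opening in mm, from 0 to 91.9, set as the call begins (left out, the last holds). The fingers move at their own pace and stop on an object; "squeeze" is the grip in N (left out, the last holds). Time passes only in rows, so rows that repeat a pose let the fingers close. It gives the time, the measured TCP pose, the force, the opening and the grip force at its end, in the units of the state.
- sensors.state(): the state, without advancing time (a new reading comes with each control period).
- grab_frame(name): name is "scene" or "top" or "wrist"; returns a dict with "image" (480x640x3 uint8, red, green, blue), "fx", "fy", "cx", "cy" (pixels), "dist" ([k1, k2, p1, p2, k3] as OpenCV has them; the pictures are not rectified), "R" (3x3) and "t" (3): a world point X has camera coordinates R X + t. Camera axes: x right, y down, z forward; pixel columns grow to the right and rows downward; lengths in m; the calibration is good to about 2 mm. A picture is of the moment at which its call begins. There is no depth.
- manip.hand_in(): hands the job in; it is judged then, once.
The state is a dict: "t": time; "joints": joint angles; "qvel": joint speeds; "joint_torque": joint torques, N m; "tcp_pos": TCP position; "ee_rot": TCP orientation; "contact_force": force on the tool from outside, world axes, zero at the start; "moment": the same for the moment, N m; "width": finger opening in m; "gripper_force": force on a finger pad.
Only numpy, scipy, OpenCV 4.12 (cv2) and the standard library are available. Lean on these libraries where they do the work, as an engineer would, in place of code of your own. Each camera call takes 0.05 s, during which the arm holds its last target. There are 200 camera calls.

## Working session

There is one attempt and no reset: what is moved stays moved. The work goes in short steps, Python scripts to look and compute and a tool call to move; the robot and the scene stay as the last step left them, time stands still between calls to the robot, and variables do not carry over. Pictures are saved under pics/ and viewed, at most 10 in all, crops included, and the job is handed in when it is done.

Besides the shell and the picture viewer there is one more tool, called after "Request:" in YAML: its name, and indented under it one key for each argument. play_rows: Moves the arm, as the interface text tells. Its arguments: {"type":"object","properties":{"deltas":{"type":"array","items":{"type":"object","properties":{"dx":{"type":"number"},"dy":{"type":"number"},"dz":{"type":"number"},"wx":{"type":"number"},"wy":{"type":"number"},"wz":{"type":"number"}}}},"gripper":{"type":"number"},"squeeze":{"type":"number"}},"required":["deltas"]}

```bash
mkdir -p pics; cat > h.py <<'E'
import numpy as np, cv2
from plant import sensors, grab_frame, manip
def shot(n,f):
    d=grab_frame(n); cv2.imwrite('pics/'+f,cv2.cvtColor(d['image'],cv2.COLOR_RGB2BGR))
    np.save('pics/'+f[:-4]+'.npy',d,allow_pickle=True); return d
def load(f): return np.load('pics/'+f+'.npy',allow_pickle=True).item()
def K(d): return np.array([[d['fx'],0,d['cx']],[0,d['fy'],d['cy']],[0,0,1.]])
def ray(d,px,z):
    u=cv2.undistortPoints(np.array(px,float).reshape(-1,1,2),K(d),np.array(d['dist'],float)).reshape(-1,2)
    R=np.array(d['R']);t=np.array(d['t'])
    v=np.c_[u,np.ones(len(u))]@R; c=-R.T@t
    return c+v*((z-c[2])/v[:,2])[:,None]
def proj(d,X):
    return cv2.projectPoints(np.array(X,float).reshape(-1,3),cv2.Rodrigues(np.array(d['R']))[0],np.array(d['t'],float),K(d),np.array(d['dist'],float))[0].reshape(-1,2)
E
python3 - <<'E'
from h import *
for n in('top','scene'):
    d=shot(n,n+'0.png'); print(n,-np.array(d['R']).T@np.array(d['t']),d['fx'])
print(sensors.state())
E
```

```text
top [0.35306017 0.03186044 0.88065751] 440.8603944249583
scene [ 0.06911584 -0.48448484  0.78617936] 582.3018389139258
{'t': 0.1, 'joints': array([-72.53774286,  26.8308197 ,  -0.6642137 ,  91.87321105,
         0.34435044,  61.38727764,  -3.22334017]), 'qvel': array([-0.08991895, -0.08338106, -0.03520605, -0.14961701, -0.07483142,
       -0.02461347,  0.11577937]), 'joint_torque': array([ 1.39450378e-03, -5.21648526e+01, -1.26066312e-02, -2.44371182e+01,
       -5.67933731e-02,  1.40192884e-02,  6.17062437e-05]), 'tcp_pos': array([0.22142232, 0.61058414, 0.21375471]), 'ee_rot': array([-1.79910939e+02,  7.26600294e-03,  1.60072496e+02]), 'contact_force': array([ 0.10576621, -0.27200876,  0.43991288]), 'moment': array([ 0.01632018,  0.03692351, -0.03518451]), 'gripper_force': 0.0, 'width': 0.09163376344450745}
```

View pics/top0.png

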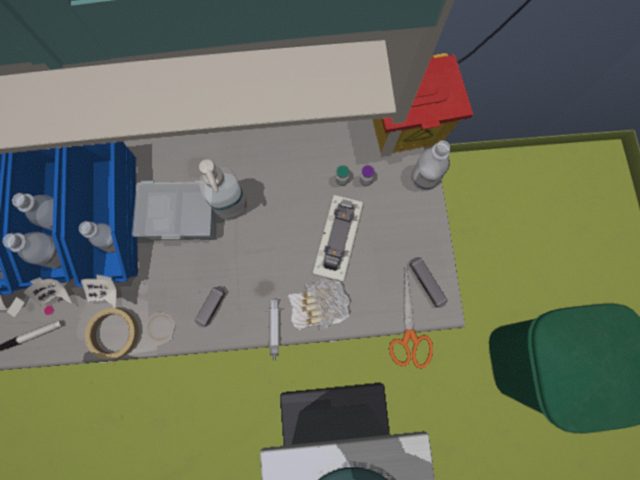

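View pics/scene0.png

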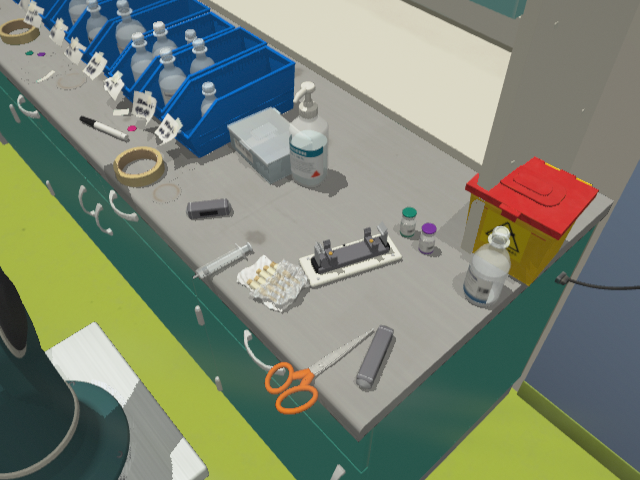

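Top view: long battery at about (428,282) beside the scissors, short one at (210,306), charger at (338,237) tilted. In the scene view, long battery is at (375,356), charger at (350,257).

```bash
python3 - <<'E'
from h import *
d=load('top0'); im=d['image']
a=cv2.resize(im[180:300,300:460],None,fx=5,fy=5,interpolation=cv2.INTER_CUBIC)
s=load('scene0')['image']
b=cv2.resize(s[205:400,290:420],None,fx=3,fy=3,interpolation=cv2.INTER_CUBIC)
cv2.imwrite('pics/a.png',a[...,::-1]);cv2.imwrite('pics/b.png',b[...,::-1])
def comp(m,pt):
    n,l,st,c=cv2.connectedComponentsWithStats(m.astype(np.uint8)); k=l[pt[1],pt[0]]; return l==k
g=im.astype(int).sum(2)/3
print(g[270:295:3,405:450:3].astype(int))
print(g[237,300:375:3].astype(int))
E
```

```text
[[122 125 108  52 105 106 104 101 118 134 133 135 135 134 137]
 [125 134 121  85  72 106 105 103  97 123 133 133 132 133 134]
 [129 116 133 112  55  95 106 104 103 102 133 133 131 134 133]
 [131 129 132 124  95  50 107 104 106  98 118 134 136 135 134]
 [123 132 134 134 114  61  81 108 106 103  95 135 136 134 133]
 [137 123 131 132 133 113  35 103 106 106 102 106 135 135 135]
 [130 145 134 135 135 122  90  53 108 106 103  98 127 135 135]
 [137 143 134 135 134 136 116  47  92 107 105 102  95 134 136]
 [135 148 138 137 135 136 125 107  49 107 107 105 101 122 135]]
[134 133 132 134 133 131 133 138 190 190 103 105 106 105 105 100 168 191
 144 133 133 132 134 131 133]
```

View pics/a.png

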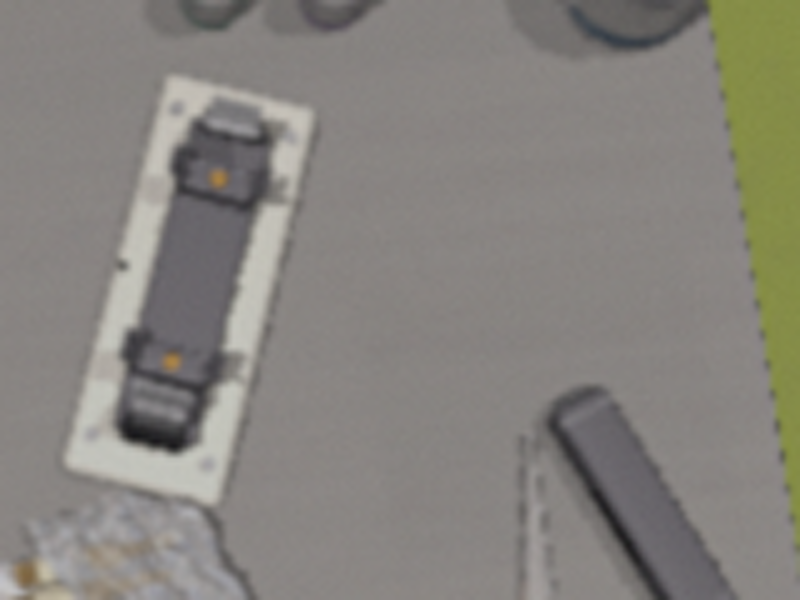

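View pics/b.png

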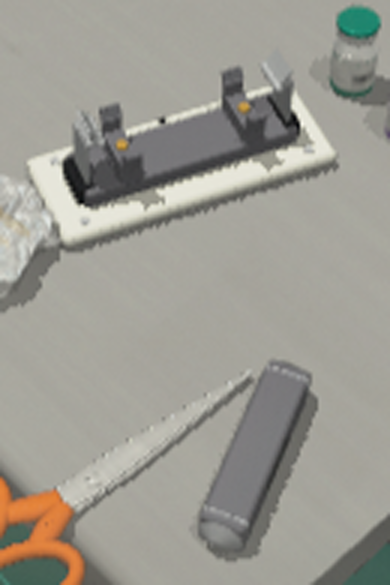

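The crops show the charger's white plate with both orange pins (about (344,216) and (334,252) in the full top frame). The long battery's top face is clear, with its dark side facing left.

```bash
python3 - <<'E'
from h import *
def comp(m,pt):
    n,l,st,c=cv2.connectedComponentsWithStats(m.astype(np.uint8),connectivity=4); return (l==l[pt[1],pt[0]])
def rect(m,d,z):
    cs,_=cv2.findContours(m.astype(np.uint8),cv2.RETR_EXTERNAL,cv2.CHAIN_APPROX_NONE)
    c=max(cs,key=cv2.contourArea).reshape(-1,2); P=ray(d,c,z)[:,:2]
    r=cv2.minAreaRect((P*1000).astype(np.float32)); return np.round(r[0],1),np.round(r[1],1),round(r[2],1)
def pins(d,x0,x1,y0,y1):
    im=d['image'].astype(int);m=((im[...,0]-im[...,2])>40).astype(np.uint8)
    k=np.zeros_like(m);k[y0:y1,x0:x1]=m[y0:y1,x0:x1]
    n,l,st,c=cv2.connectedComponentsWithStats(k);return c[1:],st[1:,4]
T=load('top0');S=load('scene0')
for d,pt,cp in((T,(428,282),(322,262)),(S,(375,356),(395,255))):
    im=d['image'].astype(int);g=im.sum(2)/3
    hsv=im.max(2)-im.min(2)
    print('bat',g[pt[1],pt[0]],rect(comp((g>88)&(g<116)&(hsv<25),pt),d,.024))
    m=comp((g>160),cp);print('plate',m.sum(),rect(m,d,.012))
g=T['image'].astype(int).sum(2)/3
print('short',rect(comp((g>88)&(g<116),(212,303)),T,.024))
pt,a=pins(T,315,365,200,275);ps,b=pins(S,310,390,225,275)
print(pt,a,ps,b)
def PM(d):return np.c_[d['R'],d['t']]
def und(d,p):return cv2.undistortPoints(p.reshape(-1,1,2),K(d),np.array(d['dist'],float)).reshape(-1,2).T
pt=pt[np.argsort(pt[:,0])];ps=ps[np.argsort(ps[:,0])]
X=cv2.triangulatePoints(PM(T),PM(S),und(T,pt),und(S,ps));print((X[:3]/X[3]).T)
for z in(.0335,.0385,.0435):print(z,ray(T,pt,z)[:,:2],ray(S,ps,z)[:,:2])
E
```

```text
bat 103.66666666666667 (array([ 432.2, -190.7]), array([108.5,  36.4]), 26.9)
plate 272921 (array([603.8,  -1.6]), array([1548.1, 1055.3]), 84.8)
bat 124.33333333333333 (array([681.6, 213.1]), array([1314.3, 1785.4]), 47.9)
plate 42942 (array([603.1,  96.7]), array([557.4, 718. ]), 0.0)
short (array([703.4, -10.5]), array([1526.7,  833.6]), 84.8)
[[343.125 215.125]
 [334.    252.   ]] [8 9] [[370.61538462 240.38461538]
 [330.18181818 252.81818182]] [13 11]
[[ 0.50642382 -0.01542713  0.03932422]
 [ 0.57839083 -0.04079463  0.03818942]]
0.0335 [[ 0.50705759 -0.01550553]
 [ 0.57962002 -0.04118442]] [[ 0.51029849 -0.01195744]
 [ 0.58161175 -0.03802256]]
0.0385 [[ 0.50614868 -0.01522597]
 [ 0.57828284 -0.04075331]] [[ 0.50736775 -0.01509641]
 [ 0.57820727 -0.04098838]]
0.0435 [[ 0.50523977 -0.01494641]
 [ 0.57694567 -0.04032219]] [[ 0.504437   -0.01823538]
 [ 0.57480279 -0.0439542 ]]
```

```bash
cat >> h.py <<'E'
from scipy.spatial.transform import Rotation as Ro
def mv(targets,start=None):
    """targets: (x,y,z,yaw) m/deg, tool down -> rows in tool axes from measured (or given commanded) pose"""
    s=sensors.state()
    p,e=(s['tcp_pos'],s['ee_rot']) if start is None else (np.array(start[:3]),[180,0,start[3]])
    R0=Ro.from_euler('xyz',e,degrees=True)
    for x,y,z,w in targets:
        d=R0.inv().apply(np.array([x,y,z])-p)*1000
        r=(R0.inv()*Ro.from_euler('xyz',[180,0,w],degrees=True)).as_rotvec(degrees=True)
        print(np.round(d,1),np.round(r,2))
E
python3 - <<'E'
from h import *
mv([(.40,.2,.25,90),(.43,-.19,.22,27)],(.222,.611,.215,160.07))
T=load('top0')
print(ray(T,[[407,300],[406,270],[406,285],[415,260],[441,303]],0)[:,:2])
E
```

```text
[-307.4 -325.7  -35. ] [ 0.   -0.   70.07]
[-468.6 -682.1   -5. ] [  0.    -0.   133.07]
[[ 0.40291232 -0.15222999]
 [ 0.46277046 -0.15838619]
 [ 0.4327312  -0.15427449]
 [ 0.48129975 -0.17944437]
 [ 0.39039383 -0.21918369]]
```

Request:
play_rows:
  deltas:
    - {"dx": -307,"dy": -326,"dz": -35,"wz": 70}
    - {"dx": -307,"dy": -326,"dz": -35,"wz": 70}
    - {"dx": -307,"dy": -326,"dz": -35,"wz": 70}
    - {"dx": -307,"dy": -326,"dz": -35,"wz": 70}
    - {"dx": -307,"dy": -326,"dz": -35,"wz": 70}
    - {"dx": -307,"dy": -326,"dz": -35,"wz": 70}
    - {"dx": -307,"dy": -326,"dz": -35,"wz": 70}
    - {"dx": -307,"dy": -326,"dz": -35,"wz": 70}
    - {"dx": -307,"dy": -326,"dz": -35,"wz": 75}
    - {"dx": -469,"dy": -682,"dz": -5,"wz": 133}
    - {"dx": -469,"dy": -682,"dz": -5,"wz": 133}
    - {"dx": -469,"dy": -682,"dz": -5,"wz": 133}
    - {"dx": -469,"dy": -682,"dz": -5,"wz": 133}
    - {"dx": -469,"dy": -682,"dz": -5,"wz": 133}
    - {"dx": -469,"dy": -682,"dz": -5,"wz": 133}
    - {"dx": -469,"dy": -682,"dz": -5,"wz": 133}
    - {"dx": -469,"dy": -682,"dz": -5,"wz": 133}
    - {"dx": -469,"dy": -682,"dz": -5,"wz": 133}
    - {"dx": -469,"dy": -682,"dz": -5,"wz": 133}
    - {"dx": -469,"dy": -682,"dz": -5,"wz": 133}
  gripper: 40

```text
invalid input at $.deltas[0]: expected keys dx, dy, dz, wx, wy, wz
```

```bash
python3 - <<'E'
from h import *
d=shot('wrist','w1.png');print(-np.array(d['R']).T@np.array(d['t']),sensors.state())
print(proj(d,[[.432,-.19,.024],[.48,-.165,.024],[.39,-.219,.024]]))
E
```

```text
[0.14831164 0.63684618 0.38580532] {'t': 0.15, 'joints': array([-72.53737145,  26.82718316,  -0.66596114,  91.86737589,
         0.34214914,  61.38691194,  -3.22686059]), 'qvel': array([ 0.03135616, -0.1030423 , -0.11862621, -0.06749994, -0.0782384 ,
       -0.0538944 , -0.04037679]), 'joint_torque': array([ 8.86680173e-04, -5.20946825e+01, -1.24291549e-02, -2.43971282e+01,
       -5.66609565e-02,  1.52738846e-02,  7.62859190e-05]), 'tcp_pos': array([0.22141658, 0.61065335, 0.21383805]), 'ee_rot': array([-1.79920622e+02,  4.06677337e-03,  1.60069075e+02]), 'contact_force': array([ 0.54073185, -0.33863868, -0.08447835]), 'moment': array([ 0.02155981,  0.01939206, -0.01504077]), 'gripper_force': 0.0, 'width': 0.09171281568931215}
[[-276.19825672  610.56753364]
 [-227.59784861  631.42500235]
 [-326.97138608  593.62729026]]
```

View pics/w1.png

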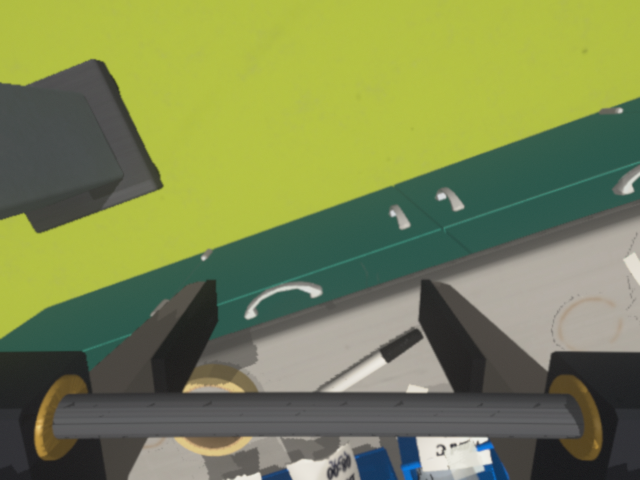

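The wrist view shows only fingers and the bench edge (the move was refused for missing keys). The camera sits about 78 mm to the tool's +x side, so I'll offset the view pose for that.

```bash
python3 - <<'E'
from h import *
mv([(.40,.2,.25,90),(.385,-.213,.22,27)],(.222,.611,.215,160.07))
E
```

```text
[-307.4 -325.7  -35. ] [ 0.   -0.   70.07]
[-434.1 -719.1   -5. ] [  0.    -0.   133.07]
```

Request:
play_rows:
  deltas:
    - {"dx": -307,"dy": -326,"dz": -35,"wx": 0,"wy": 0,"wz": 70}
    - {"dx": -307,"dy": -326,"dz": -35,"wx": 0,"wy": 0,"wz": 70}
    - {"dx": -307,"dy": -326,"dz": -35,"wx": 0,"wy": 0,"wz": 70}
    - {"dx": -307,"dy": -326,"dz": -35,"wx": 0,"wy": 0,"wz": 70}
    - {"dx": -307,"dy": -326,"dz": -35,"wx": 0,"wy": 0,"wz": 70}
    - {"dx": -307,"dy": -326,"dz": -35,"wx": 0,"wy": 0,"wz": 70}
    - {"dx": -307,"dy": -326,"dz": -35,"wx": 0,"wy": 0,"wz": 70}
    - {"dx": -307,"dy": -326,"dz": -35,"wx": 0,"wy": 0,"wz": 70}
    - {"dx": -307,"dy": -326,"dz": -35,"wx": 0,"wy": 0,"wz": 75}
    - {"dx": -434,"dy": -719,"dz": -5,"wx": 0,"wy": 0,"wz": 133}
    - {"dx": -434,"dy": -719,"dz": -5,"wx": 0,"wy": 0,"wz": 133}
    - {"dx": -434,"dy": -719,"dz": -5,"wx": 0,"wy": 0,"wz": 133}
    - {"dx": -434,"dy": -719,"dz": -5,"wx": 0,"wy": 0,"wz": 133}
    - {"dx": -434,"dy": -719,"dz": -5,"wx": 0,"wy": 0,"wz": 133}
    - {"dx": -434,"dy": -719,"dz": -5,"wx": 0,"wy": 0,"wz": 133}
    - {"dx": -434,"dy": -719,"dz": -5,"wx": 0,"wy": 0,"wz": 133}
    - {"dx": -434,"dy": -719,"dz": -5,"wx": 0,"wy": 0,"wz": 133}
    - {"dx": -434,"dy": -719,"dz": -5,"wx": 0,"wy": 0,"wz": 133}
    - {"dx": -434,"dy": -719,"dz": -5,"wx": 0,"wy": 0,"wz": 133}
    - {"dx": -434,"dy": -719,"dz": -5,"wx": 0,"wy": 0,"wz": 133}
  gripper: 40

```text
t: 2.15
tcp_pos: [0.3843, -0.2122, 0.2193]
ee_rot: [-180.0, 0.0, 27.1]
contact_force: [-0.7, 0.7, 0.7]
width: 0.0404
gripper_force: 0.0
```

```bash
python3 - <<'E'
from h import *
s=sensors.state();print(s['t'],s['tcp_pos'],s['ee_rot'],s['joints'])
d=shot('wrist','w2.png');print(-np.array(d['R']).T@np.array(d['t']))
E
```

```text
2.15 [ 0.38428959 -0.21215971  0.21934116] [-1.79956151e+02  2.51078922e-02  2.70689120e+01] [-22.59562588   5.83065258  51.20112956 122.06718988  -5.58931023
  54.45150164 -31.21038342]
[ 0.45477141 -0.17727074  0.39136207]
```

View pics/w2.png

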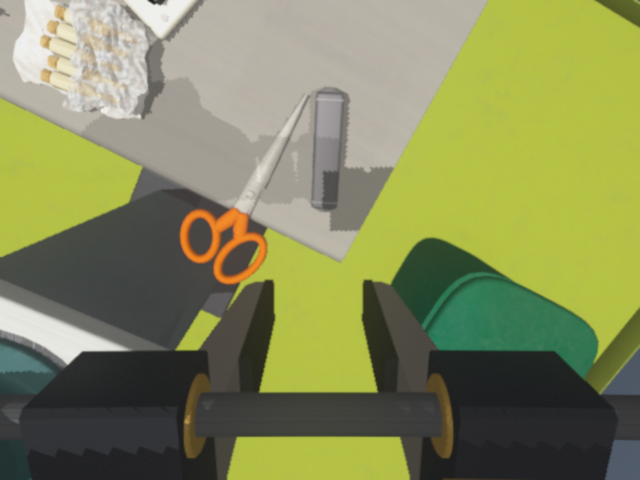

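The battery is at about (327,150), running from (330,88) to (324,210). The scissors' tip is near (308,95), left of its far end, and clear at mid-length.

```bash
python3 - <<'E'
from h import *
d=load('w2');g=d['image'].astype(int).sum(2)//3
for y in(105,115,125,135,145,155,165,180,195):print(y,g[y,304:356])
for x in(322,328,334):print(x,g[80:106,x],g[194:216,x])
E
```

```text
105 [125 147 165 174 174 167 159 155 155 154 149 132 122 135 152 162 163 162
 162 162 161 160 160 159 158 158 158 157 155 155 155 153 153 152 152 150
 142 126 108 105 114 118 120 129 153 170 175 176 176 176 176 176]
115 [176 176 176 176 176 171 164 156 155 152 141 122 122 140 156 162 162 161
 160 160 160 159 158 157 157 157 156 154 154 153 153 152 152 151 150 144
 133 115 107 110 116 117 119 130 150 169 173 174 174 174 174 174]
125 [177 177 177 175 167 159 155 154 155 150 133 122 134 150 159 161 162 161
 160 159 159 158 157 157 156 156 155 155 154 153 152 152 152 151 147 138
 121 107 106 114 117 117 119 129 152 170 175 176 176 176 176 176]
135 [157 156 155 154 154 155 154 153 150 137 121 122 140 153 158 159 159 159
 157 158 157 158 157 156 155 153 154 154 152 152 152 150 150 149 141 127
 110 105 112 118 120 120 125 145 166 176 177 177 177 177 176 176]
145 [155 155 155 155 155 154 154 154 149 130 114 121 134 141 142 142 142 141
 140 139 139 137 136 135 135 135 133 133 132 131 130 130 129 126 120 112
 104 108 116 118 121 131 146 161 174 176 176 176 176 175 176 176]
155 [156 157 155 156
[... 749 characters left out ...]
  79  79  77  78  89 105 117
 119 119 119 119 120 119 119 119 119 119 119 120 118 119 119 120]
322 [176 176 175 176 175 176 172 163 150 136 130 124 108 120 140 157 162 164
 172 180 170 163 162 162 162 162] [123 126 121 110 100  94 101 113 120 111  96  98 100  98 101 116 130 142
 162 175 178 178]
328 [176 176 176 176 175 174 164 145 137 138 138 129 110 115 134 149 157 159
 164 174 169 159 158 158 158 158] [ 79  79  80  79  80  79  80  84  94  95  86  79  78  76  79  90 107 134
 160 173 177 176]
334 [175 176 175 175 176 176 168 148 131 127 129 126 114 111 127 142 153 155
 159 172 171 160 155 155 154 155] [ 79  79  78  78  79  78  79  83  92  97  88  80  77  79  91 107 117 118
 119 119 119 119]
```

```bash
python3 - <<'E'
from h import *
d=load('w2')
P=ray(d,[[314.7,105],[341,105],[311,195],[336.5,195],[328,99.3],[324.5,203]],.024)[:,:2]*1000
print(P.round(1));a=(P[0]+P[1])/2;b=(P[2]+P[3])/2
v=a-b;print(a,b,np.degrees(np.arctan2(v[1],v[0])),np.linalg.norm(P[0]-P[1]),np.linalg.norm(P[2]-P[3]))
e=P[4]-P[5];print('mid',(P[4]+P[5])/2,np.linalg.norm(e),np.degrees(np.arctan2(e[1],e[0])))
for k,l in((0,2),(1,3)):
    q=P[k]-P[l];print(np.degrees(np.arctan2(q[1],q[0])))
E
```

```text
[[ 463.8 -169.3]
 [ 474.1 -189.4]
 [ 393.  -201.5]
 [ 403.6 -222.3]
 [ 473.1 -177.3]
 [ 392.  -215.9]]
[ 468.96256977 -179.33863508] [ 398.27898891 -211.89937868] 24.733396154839173 22.518226642831895 23.258368966083854
mid [ 432.55440363 -196.62135852] 89.80113558979261 25.444507289230266
24.46139076151026
25.005543071752616
```

```bash
python3 - <<'E'
from h import *
s=sensors.state();print(s['tcp_pos'],s['ee_rot'])
mv([(.4328,-.1964,.06,25),(.4328,-.1964,.0035,25)])
E
```

```text
[ 0.38450954 -0.21161536  0.21939581] [-1.79950843e+02  2.93346517e-03  2.71540535e+01]
[ 49.9   8.6 159.4] [-0.05  0.    2.15]
[ 49.9   8.7 215.9] [-0.05  0.    2.15]
```

Request:
play_rows:
  deltas:
    - {"dx": 50,"dy": 8.5,"dz": 40,"wx": 0,"wy": 0,"wz": 2.1}
    - {"dx": 50,"dy": 8.5,"dz": 80,"wx": 0,"wy": 0,"wz": 2.1}
    - {"dx": 50,"dy": 8.5,"dz": 120,"wx": 0,"wy": 0,"wz": 2.1}
    - {"dx": 50,"dy": 8.5,"dz": 159,"wx": 0,"wy": 0,"wz": 2.1}
    - {"dx": 50,"dy": 8.5,"dz": 159,"wx": 0,"wy": 0,"wz": 2.1}
    - {"dx": 50,"dy": 8.5,"dz": 159,"wx": 0,"wy": 0,"wz": 2.1}
    - {"dx": 50,"dy": 8.5,"dz": 159,"wx": 0,"wy": 0,"wz": 2.1}
  gripper: 33

```text
t: 2.9
tcp_pos: [0.4344, -0.1976, 0.0625]
ee_rot: [179.9, -0.2, 25.0]
contact_force: [0.6, 0.2, 0.1]
width: 0.0331
gripper_force: 0.0
```

```bash
python3 - <<'E'
from h import *
s=sensors.state();print(s['tcp_pos'],s['ee_rot'],s['width'],s['joints'])
mv([(.4328,-.1964,.0035,25)])
E
```

```text
[ 0.4343942  -0.19761463  0.06253044] [ 1.79902982e+02 -1.74642241e-01  2.50085009e+01] 0.033090741855925865 [-12.02576606  27.99574493  39.91761599 124.0558786  -29.84472525
  37.41536186 -16.12303042]
[-1.1 -1.9 59. ] [ 0.1  -0.17  0.01]
```

Request:
play_rows:
  deltas:
    - {"dx": -1,"dy": -1.5,"dz": 15,"wx": 0,"wy": 0,"wz": 0}
    - {"dx": -1,"dy": -1.5,"dz": 30,"wx": 0,"wy": 0,"wz": 0}
    - {"dx": -1,"dy": -1.5,"dz": 45,"wx": 0,"wy": 0,"wz": 0}
    - {"dx": -1,"dy": -1.5,"dz": 54,"wx": 0,"wy": 0,"wz": 0}
    - {"dx": -1,"dy": -1.5,"dz": 54,"wx": 0,"wy": 0,"wz": 0}
    - {"dx": -1,"dy": -1.5,"dz": 54,"wx": 0,"wy": 0,"wz": 0}
    - {"dx": -1,"dy": -1.5,"dz": 54,"wx": 0,"wy": 0,"wz": 0}
    - {"dx": -1,"dy": -1.5,"dz": 54,"wx": 0,"wy": 0,"wz": 0}

```text
t: 3.7
tcp_pos: [0.4319, -0.1968, 0.0073]
ee_rot: [180.0, -0.1, 25.0]
contact_force: [-0.1, 0.2, 1.2]
width: 0.0329
gripper_force: 0.0
```

```bash
python3 - <<'E'
from h import *
s=sensors.state();print(s['tcp_pos'],s['ee_rot'],s['contact_force'])
E
```

```text
[ 0.43187867 -0.19675723  0.0072549 ] [ 1.79958719e+02 -6.37689909e-02  2.49768238e+01] [-0.0813088   0.24787983  1.19373692]
```

Request:
play_rows:
  deltas:
    - {"dx": 0.5,"dy": 0,"dz": 2,"wx": 0,"wy": 0,"wz": 0}
    - {"dx": 0.5,"dy": 0,"dz": 4,"wx": 0,"wy": 0,"wz": 0}
    - {"dx": 0.5,"dy": 0,"dz": 4,"wx": 0,"wy": 0,"wz": 0}
    - {"dx": 0.5,"dy": 0,"dz": 4,"wx": 0,"wy": 0,"wz": 0}

```text
t: 4.1
tcp_pos: [0.4317, -0.1965, 0.0025]
ee_rot: [-180.0, 0.0, 25.0]
contact_force: [-0.1, -0.4, -0.1]
width: 0.0328
gripper_force: 0.0
```

Request:
play_rows:
  deltas:
    - {"dx": 0,"dy": 0,"dz": 0,"wx": 0,"wy": 0,"wz": 0}
    - {"dx": 0,"dy": 0,"dz": 0,"wx": 0,"wy": 0,"wz": 0}
    - {"dx": 0,"dy": 0,"dz": 0,"wx": 0,"wy": 0,"wz": 0}
    - {"dx": 0,"dy": 0,"dz": 0,"wx": 0,"wy": 0,"wz": 0}
    - {"dx": 0,"dy": 0,"dz": 0,"wx": 0,"wy": 0,"wz": 0}
    - {"dx": 0,"dy": 0,"dz": 0,"wx": 0,"wy": 0,"wz": 0}
  gripper: 15
  squeeze: 30

```text
t: 4.7
tcp_pos: [0.4318, -0.1965, 0.0026]
ee_rot: [-180.0, -0.0, 25.0]
contact_force: [0.6, 0.3, -0.4]
width: 0.0241
gripper_force: 30.0
```

```bash
python3 - <<'E'
from h import *
s=sensors.state();print(s['tcp_pos'],s['ee_rot'],s['contact_force'],s['width'],s['gripper_force'])
E
```

```text
[ 0.43177139 -0.19646962  0.00258694] [-1.79999897e+02 -1.40692409e-03  2.49692158e+01] [ 0.58262205  0.34418142 -0.44098058] 0.024058636176912212 29.98116821050644
```

```bash
python3 - <<'E'
from h import *
mv([(.4318,-.1965,.12,25),(.446,.004,.2,-19.4)])
E
```

```text
[   0.     0.  -117.4] [-0.   -0.   -0.03]
[  97.5 -175.7 -197.4] [-0.   -0.   44.37]
```

Request:
play_rows:
  deltas:
    - {"dx": 0,"dy": 0,"dz": -10,"wx": 0,"wy": 0,"wz": 0}
    - {"dx": 0,"dy": 0,"dz": -40,"wx": 0,"wy": 0,"wz": 0}
    - {"dx": 0,"dy": 0,"dz": -80,"wx": 0,"wy": 0,"wz": 0}
    - {"dx": 0,"dy": 0,"dz": -117,"wx": 0,"wy": 0,"wz": 0}
    - {"dx": 15,"dy": -25,"dz": -130,"wx": 0,"wy": 0,"wz": 6}
    - {"dx": 30,"dy": -50,"dz": -140,"wx": 0,"wy": 0,"wz": 12}
    - {"dx": 45,"dy": -80,"dz": -155,"wx": 0,"wy": 0,"wz": 20}
    - {"dx": 60,"dy": -110,"dz": -170,"wx": 0,"wy": 0,"wz": 28}
    - {"dx": 75,"dy": -140,"dz": -185,"wx": 0,"wy": 0,"wz": 36}
    - {"dx": 97.5,"dy": -175.5,"dz": -197,"wx": 0,"wy": 0,"wz": 44.4}
    - {"dx": 97.5,"dy": -175.5,"dz": -197,"wx": 0,"wy": 0,"wz": 44.4}
    - {"dx": 97.5,"dy": -175.5,"dz": -197,"wx": 0,"wy": 0,"wz": 44.4}
    - {"dx": 97.5,"dy": -175.5,"dz": -197,"wx": 0,"wy": 0,"wz": 44.4}
    - {"dx": 97.5,"dy": -175.5,"dz": -197,"wx": 0,"wy": 0,"wz": 44.4}
    - {"dx": 97.5,"dy": -175.5,"dz": -197,"wx": 0,"wy": 0,"wz": 44.4}
    - {"dx": 97.5,"dy": -175.5,"dz": -197,"wx": 0,"wy": 0,"wz": 44.4}

```text
t: 6.3
tcp_pos: [0.4459, 0.0028, 0.1995]
ee_rot: [180.0, 0.0, -19.5]
contact_force: [-1.1, 0.2, -0.8]
width: 0.0238
gripper_force: 30.0
```

```bash
python3 - <<'E'
from h import *
d=shot('wrist','w3.png')
s=sensors.state();print(s['t'],s['tcp_pos'],s['ee_rot'],s['contact_force'],s['width'],s['joints'])
print(proj(d,[[.5063,-.0154,.0387],[.5784,-.0408,.0387]]))
im=d['image'].astype(int);m=((im[...,0]-im[...,2])>40)&((im[...,1]-im[...,2])>15)
n,l,st,c=cv2.connectedComponentsWithStats(m.astype(np.uint8))
print([(c[i].round(1),st[i,4]) for i in range(1,n) if st[i,4]>15])
E
```

```text
6.35 [0.44594613 0.00289421 0.19947566] [ 1.79986499e+02  9.74821016e-03 -1.95179102e+01] [-0.37276709  0.36737171 -1.41678268] 0.023627322008888608 [-60.90501308  12.00943267  64.26777108 122.86779406 -13.62332872
  52.66019776 -98.28940809]
[[312.85061465 141.02649451]
 [312.2624981   34.25800696]]
[(array([619.3,  43.4]), np.int32(3676)), (array([314. ,  34.1]), np.int32(85)), (array([313.8, 140.8]), np.int32(63)), (array([556.3, 310.1]), np.int32(25334)), (array([276.2, 241.1]), np.int32(129)), (array([279.8, 253.6]), np.int32(147)), (array([281.8, 267.6]), np.int32(118)), (array([221.8, 348.6]), np.int32(20)), (array([287.2, 375.2]), np.int32(245)), (array([236.4, 416.8]), np.int32(811)), (array([399.5, 416.6]), np.int32(806)), (array([287.8, 454.2]), np.int32(2181)), (array([ 38.2, 459.3]), np.int32(3157)), (array([601.9, 458.6]), np.int32(3061)), (array([408.5, 479. ]), np.int32(22))]
```

View pics/w3.png

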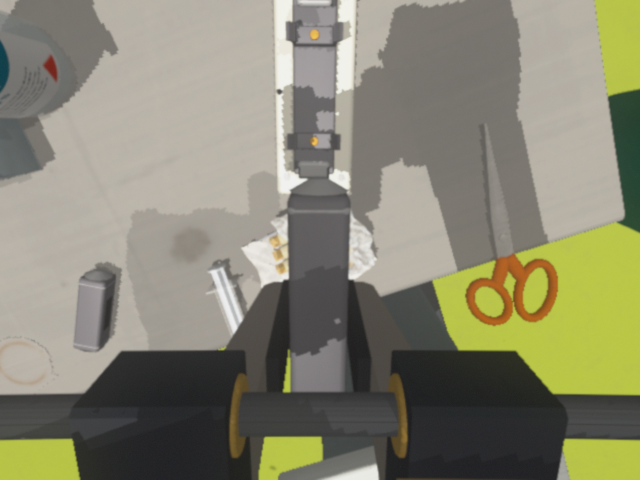

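The view shows the held battery's tip at about (319,178) and the pins at (314,34) and (314,141). The charger is nearly in line, slightly left of the battery.

```bash
python3 - <<'E'
from h import *
d=load('w3');g=d['image'].astype(int).sum(2)//3
for x in(312,319,326):print(x,g[170:216,x])
for y in(215,240,265):print(y,g[y,282:298],g[y,342:358])
for y in(10,60,100,160):print(y,g[y,270:300],g[y,328:362])
s=sensors.state();p=s['tcp_pos'];R=Ro.from_euler('xyz',s['ee_rot'],degrees=True)
def tool(X):return R.inv().apply(X-p)*1000
print('pins',[tool(ray(d,[[314,34.1],[313.8,140.8]],z)).round(1).tolist() for z in(.0335,.0385,.0435)])
zb=p[2]-.0026
print('tip',tool(ray(d,[[319,178]],zb+.016)),'cone',tool(ray(d,[[319,209]],zb+.024)))
print('sides',tool(ray(d,[[289,215],[349.5,215],[289,265],[349,265]],zb+.024)).round(1))
E
```

```text
312 [124 124 123 123 123 119 107  95  95 103 109 111 111 113 113 114 114 115
 115 114 115 116 116 116 113 101  88  87  89  91  92  94  95  96  97  96
  97  96  98 106 119 125 117 105  98  96]
319 [124 123 124 123 122 118 107  95  97 105 112 115 115 115 115 115 116 116
 116 116 117 117 117 117 114 104  91  86  89  90  92  93  95  96  97  98
  97  97  98 106 122 128 119 107  99  97]
326 [110 109 110 110 109 106 100  93  96 106 113 114 115 114 114 115 115 114
 115 116 116 115 115 115 112  99  88  86  88  90  92  93  95  97  98  97
  97  97  98 107 120 126 118 107  99  96]
215 [121 136 153 171 175 145  99  85  89  91  93  94  95  96  96  95] [ 97  97  96  96  94  90  87 111 162 192 182 151 126 120 121 120]
240 [213 213 213 213 210 180 128  91  84  86  89  92  93  95  96  95] [ 96  94  92  90  88  85 104 157 201 212 210 211 215 214 207 198]
265 [130 148 178 198 201 184 139  95  82  85  88  90  91  94  93  94] [ 95  92  89  87  84  86 114 154 179 185 184 184 188 199 207 214]
10 [175 170 161 172 203 219 230 236 238 238 239 238 238 238 239 239 239 239
 237 232 227 218 171 130 127 132 134 134
[... 572 characters left out ...]
9 166 174 174 173 173 174 174 174 173 174
 173 173 173 171 167 161 152 138 124 120 119 119 120 121 119 119]
160 [179 179 179 179 177 171 177 209 229 236 239 240 240 236 217 181 170 170
 169 168 167 163 149 124 100  92  93  96  99 101] [100 100 100 100  97 107 140 165 171 170 170 171 171 171 171 171 171 170
 170 170 167 160 151 135 123 120 119 119 119 118 120 119 119 119]
pins [[[140.5, -1.9, 166.0], [63.0, -2.2, 166.0]], [[139.6, -1.8, 161.0], [63.2, -2.2, 161.0]], [[138.7, -1.8, 156.0], [63.4, -2.2, 156.0]]]
tip [[ 57.50251058   1.28547161 -13.40948105]] cone [[ 46.91554749   1.26359398 -21.4076853 ]]
sides [[ 44.6 -10.1 -21.4]
 [ 44.6  12.8 -21.4]
 [ 24.5 -10.5 -21.4]
 [ 24.5  13.1 -21.4]]
```

Request:
play_rows:
  deltas:
    - {"dx": 20,"dy": -1,"dz": 0,"wx": 0,"wy": 0,"wz": 0.2}
    - {"dx": 45,"dy": -2,"dz": 15,"wx": 0,"wy": 0,"wz": 0.2}
    - {"dx": 70,"dy": -3.3,"dz": 40,"wx": 0,"wy": 0,"wz": 0.2}
    - {"dx": 99.5,"dy": -3.3,"dz": 65,"wx": 0,"wy": 0,"wz": 0.2}
    - {"dx": 99.5,"dy": -3.3,"dz": 95,"wx": 0,"wy": 0,"wz": 0.2}
    - {"dx": 99.5,"dy": -3.3,"dz": 110,"wx": 0,"wy": 0,"wz": 0.2}
    - {"dx": 99.5,"dy": -3.3,"dz": 112,"wx": 0,"wy": 0,"wz": 0.2}
    - {"dx": 99.5,"dy": -3.3,"dz": 112,"wx": 0,"wy": 0,"wz": 0.2}
    - {"dx": 99.5,"dy": -3.3,"dz": 112,"wx": 0,"wy": 0,"wz": 0.2}
    - {"dx": 99.5,"dy": -3.3,"dz": 112,"wx": 0,"wy": 0,"wz": 0.2}
    - {"dx": 99.5,"dy": -3.3,"dz": 112,"wx": 0,"wy": 0,"wz": 0.2}
    - {"dx": 99.5,"dy": -3.3,"dz": 112,"wx": 0,"wy": 0,"wz": 0.2}

```text
t: 7.55
tcp_pos: [0.5413, -0.0259, 0.0882]
ee_rot: [-180.0, -0.0, -19.6]
contact_force: [0.3, -0.5, -0.3]
width: 0.0236
gripper_force: 30.0
```

```bash
python3 - <<'E'
from h import *
d=shot('wrist','w4.png');shot('scene','s4.png');shot('top','t4.png')
s=sensors.state();print(s['t'],s['tcp_pos'],s['ee_rot'],s['contact_force'],s['joints'])
S=load('s4')['image'];a=cv2.resize(S[190:300,280:420],None,fx=3,fy=3,interpolation=cv2.INTER_CUBIC)
w=d['image'];b=cv2.resize(w[60:280,220:420],None,fx=1.9,fy=1.9,interpolation=cv2.INTER_CUBIC)
H=max(a.shape[0],b.shape[0]);c=np.zeros((H,a.shape[1]+b.shape[1],3),np.uint8);c[:a.shape[0],:a.shape[1]]=a;c[:b.shape[0],a.shape[1]:]=b
print(c.shape);cv2.imwrite('pics/c4.png',c[...,::-1])
E
```

```text
7.7 [ 0.54110546 -0.02607074  0.087786  ] [-1.79983248e+02 -1.51700571e-02 -1.96183404e+01] [ 0.29362613 -0.26084033 -1.19451166] [-38.08779038  33.81192665  48.86537454 115.00037469 -35.037481
  46.91706745 -78.55307564]
(418, 800, 3)
```

View pics/c4.png

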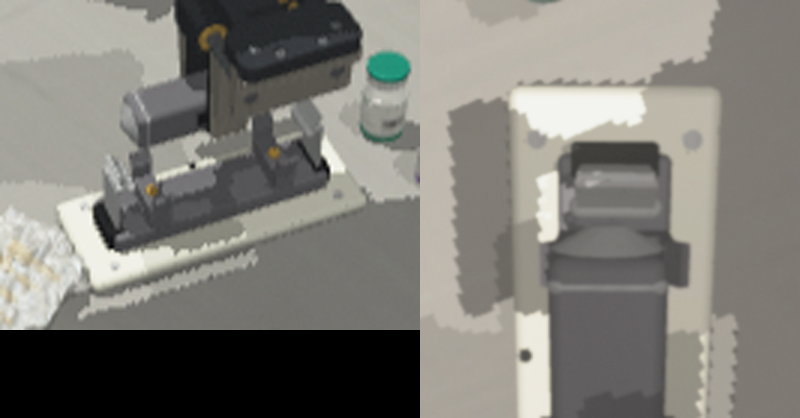

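The left crop (scene) shows the battery held level above the charger. In the right crop (wrist), the plate spans 512–718, the carriage 562–668 and the battery 549–666. The cheeks stand out on both sides at 540 and 690.

```bash
python3 - <<'E'
from h import *
d=load('w4');g=d['image'].astype(int).sum(2)//3
s=sensors.state();p=s['tcp_pos'];R=Ro.from_euler('xyz',s['ee_rot'],degrees=True)
f=lambda u,v,z:R.inv().apply(ray(d,[[220+(u-420)/1.9,60+v/1.9]],z)[0]-p)*1000
zb=p[2]-.0026
for n,q in dict(pl=(512,150,.012),pr=(718,150,.012),pl2=(514,380,.012),pr2=(708,380,.012),far=(615,90,.012),
 cl=(575,165,.068),cr=(660,165,.068),chl=(541,265,.055),chr=(690,265,.055),chl2=(541,265,.045),chr2=(690,265,.045),
 bl=(549,300,zb+.024),br=(666,300,zb+.024),cone=(607,255,zb+.024),tip=(607,228,zb+.016)).items():print(n,f(*q).round(1))
for y in (120,130,140,230,250):print(y,g[y,262:282],g[y,365:385])
print(g[95:115,322],g[165:205,318])
E
```

```text
pl [ 68.5 -28.9  75.8]
pr [68.5 35.4 75.8]
pl2 [ -7.4 -30.8  75.8]
pr2 [-7.4 35.1 75.8]
far [86.2  3.2 75.8]
cl [67.4 -7.1 19.8]
cr [67.4 13.5 19.8]
chl [ 40.3 -17.1  32.8]
chr [40.3 23.  32.8]
chl2 [ 38.4 -17.9  42.8]
chr2 [38.4 24.1 42.8]
bl [ 43.5 -11.  -21.4]
br [ 43.5  12.4 -21.4]
cone [ 52.6   0.6 -21.4]
tip [ 56.8   0.6 -13.4]
120 [124 123 124 124 124 134 145 153 162 174 192 191 186 200 230 240 241 242
 242 241] [182 182 182 181 181 181 181 180 177 172 167 161 151 136 124 122 122 121
 122 122]
130 [124 124 124 122 121 129 142 152 159 167 173 176 177 174 166 157 153 153
 151 152] [153 155 163 173 179 182 181 179 175 169 163 150 134 125 123 121 121 122
 122 122]
140 [124 124 125 123 122 128 139 150 159 166 172 175 175 176 177 176 176 177
 176 175] [175 179 180 180 181 180 180 177 172 167 162 151 137 126 123 124 123 123
 122 123]
230 [168 162 162 162 162 161 162 168 187 207 219 225 229 231 231 231 231 231
 231 231] [177 176 176 174 171 165 159 150 151 158 162 160 161 160 161 161 161 161
 161 162]
250 [163 162 162 161 161 162 162 162 176 192 194 178 163 156 165 191 217 228
 230 231] [142 143 156 179 193 187 165 140 141 156 160 161 160 161 160 160 161 160
 161 160]
[182 182 182 183 183 183 183 182 170 150 164 196 214 224 231 236 240 241
 241 241] [112 113 113 116 127 136 137 131 123 112 104 101  98 100 107 114 116 118
 118 118 118 120 119 117 119 118 118 119 119 116 106  92  87  89  92  93
  95  95  98  98]
```

```bash
python3 - <<'E'
from h import *
S=load('s4')['image'];a=cv2.resize(S[210:285,305:405],None,fx=8,fy=8,interpolation=cv2.INTER_CUBIC)
cv2.imwrite('pics/s4z.png',a[...,::-1])
E
```

View pics/s4z.png

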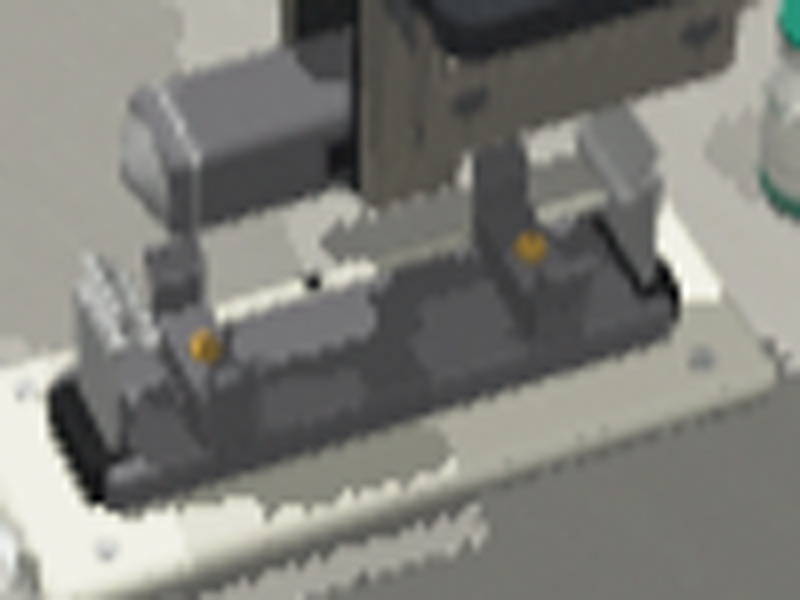

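The zoomed scene crop shows the ring corner of the battery's −x end at (198,163) and the pins at (205,347) and (531,247).

```bash
python3 - <<'E'
from h import *
d=load('s4')
s=sensors.state();p=s['tcp_pos'];R=Ro.from_euler('xyz',s['ee_rot'],degrees=True)
f=lambda u,v,z:R.inv().apply(ray(d,[[305+(u-3.5)/8,210+(v-3.5)/8]],z)[0]-p)*1000
zb=p[2]-.0026
for n,q in dict(ringtop=(198,163,zb+.024),ringbot=(196,225,zb),ringfar=(163,85,zb+.024),pinb=(205,347,.0385),pina=(531,247,.0385)).items():print(n,f(*q).round(1))
d=load('w4')
f=lambda u,v,z:R.inv().apply(ray(d,[[u,v]],z)[0]-p)*1000
g=d['image'].astype(int).sum(2)//3;print(g[196:225,318])
print(f(318,60+288/1.9,zb+.024),f(318,60+288/1.9+60,zb+.024))
E
```

```text
ringtop [-42.3  12.1 -21.4]
ringbot [-40.5   7.3   2.6]
ringfar [-40.5 -10.4 -21.4]
pinb [-35.6   1.3  49.3]
pina [40.4  1.9 49.3]
[ 92  87  89  92  93  95  95  98  98  98  99  99 100 108 125 131 124 111
 101  97  97  98  98  97  97  97  98  98  98]
[ 45.94091339   0.43920603 -21.38796642] [ 21.65858633   0.45084677 -21.394399  ]
```

Request:
play_rows:
  deltas:
    - {"dx": -0.3,"dy": 1.6,"dz": 5,"wx": 0,"wy": 0,"wz": 0}
    - {"dx": -0.3,"dy": 1.6,"dz": 10,"wx": 0,"wy": 0,"wz": 0}
    - {"dx": -0.3,"dy": 1.6,"dz": 15,"wx": 0,"wy": 0,"wz": 0}
    - {"dx": -0.3,"dy": 1.6,"dz": 20,"wx": 0,"wy": 0,"wz": 0}
    - {"dx": -0.3,"dy": 1.6,"dz": 23,"wx": 0,"wy": 0,"wz": 0}
    - {"dx": -0.3,"dy": 1.6,"dz": 23,"wx": 0,"wy": 0,"wz": 0}
    - {"dx": -0.3,"dy": 1.6,"dz": 23,"wx": 0,"wy": 0,"wz": 0}
    - {"dx": -0.3,"dy": 1.6,"dz": 23,"wx": 0,"wy": 0,"wz": 0}

```text
t: 8.5
tcp_pos: [0.5404, -0.0277, 0.0648]
ee_rot: [-180.0, -0.0, -19.6]
contact_force: [0.2, 0.9, -0.4]
width: 0.0238
gripper_force: 30.0
```

```bash
python3 - <<'E'
from h import *
s=sensors.state();print(s['t'],s['tcp_pos'],s['ee_rot'],s['contact_force'],s['moment'])
d=shot('wrist','w5.png');shot('scene','s5.png');g=d['image'].astype(int).sum(2)//3
for y in(120,140,160,205,230):print(y,g[y,264:284],g[y,284:350:2],g[y,350:384])
print(g[95:210,320])
E
```

```text
8.5 [ 0.54039281 -0.02769525  0.06478491] [-1.79990857e+02 -2.46902491e-02 -1.96373571e+01] [ 0.20108649  0.94637307 -0.37547438] [0.01095941 0.12195351 0.00517017]
120 [242 242 242 242 242 242 242 242 242 242 242 242 242 242 242 242 242 242
 242 242] [242 242 242 242 242 242 242 242 242 242 242 242 242 242 242 242 242 242
 242 242 242 242 239 196 182 182 182 183 182 182 182 183 183] [182 183 182 183 183 183 183 183 183 182 183 183 183 182 183 183 184 183
 184 183 183 183 183 183 180 177 172 168 161 152 138 125 123 124]
140 [176 180 197 227 239 241 240 238 239 240 241 241 241 242 242 242 242 242
 242 242] [242 242 237 225 140  84  84  83  84  82  80  74  68  66  66  66  64  65
  64  64  65  64  65  64  63  63  62  63  62  62 118 177 181] [183 182 182 183 183 182 182 182 182 180 171 164 168 171 167 167 174 177
 180 181 182 182 182 181 178 174 169 163 153 139 128 124 124 123]
160 [174 177 177 177 177 177 177 177 177 178 178 178 178 177 171 161 150 147
 147 146] [142  96  88  90  93 153 186 181 181 181 174 143 138 139 137 136 137 137
 139 138 137 137 137 138 138 138 138 138 137 133 113 
[... 637 characters left out ...]
 97  97  98  98  98  98  98  98
  98  99  99  99  98  99  99  99 101  99  99  99  96  90  89] [152 173 177 177 178 178 178 178 177 177 177 177 177 178 178 178 178 178
 179 177 175 171 167 160 149 134 123 122 122 121 121 122 122 122]
[185 185 184 186 184 173 148 140 164 199 216 226 231 236 240 241 242 242
 242 242 242 242 242 242 242 242 242 242 241 237 217 192 183 182 181 183
 181 182 181 170 126  79  63  64  65  64  65  64  63  63  64  63  65  79
  94 103 105 107 116 134 141 144 148 147 143 139 135 128 120 115 113 113
 113 113 113 114 114 115 113 114 118 119 109 105 110 116 118 119 119 120
 120 119 120 120 120 120 120 121 120 117 107  93  89  91  92  94  95  97
  99  99  99  99  99 101 110]
```

Request:
play_rows:
  deltas:
    - {"dx": 0,"dy": 0,"dz": 1.5,"wx": 0,"wy": 0,"wz": 0}
    - {"dx": 0,"dy": 0,"dz": 3,"wx": 0,"wy": 0,"wz": 0}
    - {"dx": 0,"dy": 0,"dz": 4.5,"wx": 0,"wy": 0,"wz": 0}
    - {"dx": 0,"dy": 0,"dz": 6,"wx": 0,"wy": 0,"wz": 0}
    - {"dx": 0,"dy": 0,"dz": 6,"wx": 0,"wy": 0,"wz": 0}
    - {"dx": 0,"dy": 0,"dz": 6,"wx": 0,"wy": 0,"wz": 0}

```text
t: 9.2
tcp_pos: [0.5404, -0.0277, 0.0586]
ee_rot: [-180.0, -0.0, -19.6]
contact_force: [0.4, 0.5, -0.3]
width: 0.0237
gripper_force: 30.0
```

Request:
play_rows:
  deltas:
    - {"dx": 0,"dy": 0,"dz": 1,"wx": 0,"wy": 0,"wz": 0}
    - {"dx": 0,"dy": 0,"dz": 2,"wx": 0,"wy": 0,"wz": 0}
    - {"dx": 0,"dy": 0,"dz": 2,"wx": 0,"wy": 0,"wz": 0}
    - {"dx": 0,"dy": 0,"dz": 2,"wx": 0,"wy": 0,"wz": 0}

```text
t: 9.6
tcp_pos: [0.5407, -0.0277, 0.0572]
ee_rot: [-180.0, -0.1, -19.6]
contact_force: [-1.6, 0.5, 4.6]
width: 0.024
gripper_force: 30.0
```

Request:
play_rows:
  deltas:
    - {"dx": 0,"dy": 0,"dz": 1,"wx": 0,"wy": 0,"wz": 0}
    - {"dx": 0,"dy": 0,"dz": 2,"wx": 0,"wy": 0,"wz": 0}
    - {"dx": 0,"dy": 0,"dz": 2,"wx": 0,"wy": 0,"wz": 0}
    - {"dx": 0,"dy": 0,"dz": 2,"wx": 0,"wy": 0,"wz": 0}

```text
t: 10.0
tcp_pos: [0.5411, -0.0277, 0.0555]
ee_rot: [-179.9, -0.1, -19.6]
contact_force: [-0.8, 0.1, 7.7]
width: 0.0241
gripper_force: 30.0
```

```bash
python3 - <<'E'
from h import *
s=sensors.state();print(s['t'],s['tcp_pos'],s['ee_rot'],s['contact_force'],s['moment'])
E
```

```text
10.0 [ 0.54113031 -0.02773811  0.05552135] [-1.79939598e+02 -9.47936269e-02 -1.96388938e+01] [-0.76778736  0.13153599  7.71962215] [-0.00753504  0.18576919 -0.01829421]
```

Request:
play_rows:
  deltas:
    - {"dx": 0,"dy": 0,"dz": 0.7,"wx": 0,"wy": 0,"wz": 0}
    - {"dx": 0,"dy": 0,"dz": 1.5,"wx": 0,"wy": 0,"wz": 0}
    - {"dx": 0,"dy": 0,"dz": 1.5,"wx": 0,"wy": 0,"wz": 0}
    - {"dx": 0,"dy": 0,"dz": 1.5,"wx": 0,"wy": 0,"wz": 0}
  squeeze: 40

```text
t: 10.4
tcp_pos: [0.5402, -0.0275, 0.0531]
ee_rot: [-180.0, -0.0, -19.6]
contact_force: [-0.8, 1.1, -0.1]
width: 0.0237
gripper_force: 40.0
```

Request:
play_rows:
  deltas:
    - {"dx": 0,"dy": 0,"dz": 0.7,"wx": 0,"wy": 0,"wz": 0}
    - {"dx": 0,"dy": 0,"dz": 1.5,"wx": 0,"wy": 0,"wz": 0}
    - {"dx": 0,"dy": 0,"dz": 1.5,"wx": 0,"wy": 0,"wz": 0}
    - {"dx": 0,"dy": 0,"dz": 1.5,"wx": 0,"wy": 0,"wz": 0}

```text
t: 10.8
tcp_pos: [0.5402, -0.0276, 0.0515]
ee_rot: [180.0, -0.0, -19.6]
contact_force: [0.7, 0.3, 2.1]
width: 0.0238
gripper_force: 40.0
```

Request:
play_rows:
  deltas:
    - {"dx": 0,"dy": 0,"dz": 0.7,"wx": 0,"wy": 0,"wz": 0}
    - {"dx": 0,"dy": 0,"dz": 1.5,"wx": 0,"wy": 0,"wz": 0}
    - {"dx": 0,"dy": 0,"dz": 1.5,"wx": 0,"wy": 0,"wz": 0}
    - {"dx": 0,"dy": 0,"dz": 1.5,"wx": 0,"wy": 0,"wz": 0}

```text
t: 11.2
tcp_pos: [0.5402, -0.0276, 0.05]
ee_rot: [180.0, 0.0, -19.6]
contact_force: [1.2, -1.1, 2.2]
width: 0.0239
gripper_force: 40.0
```

```bash
python3 - <<'E'
from h import *
s=sensors.state();print(s['t'],s['tcp_pos'],s['ee_rot'],s['contact_force'],s['moment'])
E
```

```text
11.2 [ 0.54016286 -0.02762445  0.04999473] [ 1.79993317e+02  1.67734850e-03 -1.96311911e+01] [ 1.24252046 -1.10207797  2.17388642] [ 0.06529163  0.10267371 -0.01738145]
```

Request:
play_rows:
  deltas:
    - {"dx": 0,"dy": 0,"dz": 1,"wx": 0,"wy": 0,"wz": 0}
    - {"dx": 0,"dy": 0,"dz": 2,"wx": 0,"wy": 0,"wz": 0}
    - {"dx": 0,"dy": 0,"dz": 3,"wx": 0,"wy": 0,"wz": 0}
    - {"dx": 0,"dy": 0,"dz": 3,"wx": 0,"wy": 0,"wz": 0}
    - {"dx": 0,"dy": 0,"dz": 3,"wx": 0,"wy": 0,"wz": 0}

```text
t: 11.7
tcp_pos: [0.54, -0.0276, 0.0469]
ee_rot: [180.0, 0.0, -19.6]
contact_force: [0.3, 0.9, 0.5]
width: 0.0237
gripper_force: 40.0
```

Request:
play_rows:
  deltas:
    - {"dx": 0,"dy": 0,"dz": 1,"wx": 0,"wy": 0,"wz": 0}
    - {"dx": 0,"dy": 0,"dz": 2,"wx": 0,"wy": 0,"wz": 0}
    - {"dx": 0,"dy": 0,"dz": 2,"wx": 0,"wy": 0,"wz": 0}
    - {"dx": 0,"dy": 0,"dz": 2,"wx": 0,"wy": 0,"wz": 0}

```text
t: 12.1
tcp_pos: [0.5399, -0.0276, 0.0448]
ee_rot: [180.0, 0.0, -19.6]
contact_force: [1.0, -0.8, -0.0]
width: 0.0239
gripper_force: 40.0
```

Request:
play_rows:
  deltas:
    - {"dx": 0,"dy": 0,"dz": 0.7,"wx": 0,"wy": 0,"wz": 0}
    - {"dx": 0,"dy": 0,"dz": 1.5,"wx": 0,"wy": 0,"wz": 0}
    - {"dx": 0,"dy": 0,"dz": 1.5,"wx": 0,"wy": 0,"wz": 0}
    - {"dx": 0,"dy": 0,"dz": 1.5,"wx": 0,"wy": 0,"wz": 0}

```text
t: 12.5
tcp_pos: [0.54, -0.0276, 0.0434]
ee_rot: [180.0, 0.0, -19.6]
contact_force: [0.8, -0.6, -0.5]
width: 0.0235
gripper_force: 40.0
```

Request:
play_rows:
  deltas:
    - {"dx": 0,"dy": 0,"dz": 0.5,"wx": 0,"wy": 0,"wz": 0}
    - {"dx": 0,"dy": 0,"dz": 1,"wx": 0,"wy": 0,"wz": 0}
    - {"dx": 0,"dy": 0,"dz": 1,"wx": 0,"wy": 0,"wz": 0}
    - {"dx": 0,"dy": 0,"dz": 1,"wx": 0,"wy": 0,"wz": 0}

```text
t: 12.9
tcp_pos: [0.5401, -0.0276, 0.0425]
ee_rot: [180.0, 0.0, -19.6]
contact_force: [1.1, 0.4, -1.6]
width: 0.0235
gripper_force: 40.0
```

Request:
play_rows:
  deltas:
    - {"dx": 0,"dy": 0,"dz": 0.5,"wx": 0,"wy": 0,"wz": 0}
    - {"dx": 0,"dy": 0,"dz": 1,"wx": 0,"wy": 0,"wz": 0}
    - {"dx": 0,"dy": 0,"dz": 1,"wx": 0,"wy": 0,"wz": 0}
    - {"dx": 0,"dy": 0,"dz": 1,"wx": 0,"wy": 0,"wz": 0}

```text
t: 13.3
tcp_pos: [0.5402, -0.0276, 0.0415]
ee_rot: [180.0, -0.0, -19.6]
contact_force: [0.6, 0.6, -0.8]
width: 0.0235
gripper_force: 40.0
```

Request:
play_rows:
  deltas:
    - {"dx": 0,"dy": 0,"dz": 0.4,"wx": 0,"wy": 0,"wz": 0}
    - {"dx": 0,"dy": 0,"dz": 0.8,"wx": 0,"wy": 0,"wz": 0}
    - {"dx": 0,"dy": 0,"dz": 0.8,"wx": 0,"wy": 0,"wz": 0}
    - {"dx": 0,"dy": 0,"dz": 0.8,"wx": 0,"wy": 0,"wz": 0}

```text
t: 13.7
tcp_pos: [0.5402, -0.0276, 0.0408]
ee_rot: [-180.0, -0.0, -19.6]
contact_force: [0.6, -0.6, -1.1]
width: 0.023
gripper_force: 40.0
```

Request:
play_rows:
  deltas:
    - {"dx": 0,"dy": 0,"dz": 0.4,"wx": 0,"wy": 0,"wz": 0}
    - {"dx": 0,"dy": 0,"dz": 0.8,"wx": 0,"wy": 0,"wz": 0}
    - {"dx": 0,"dy": 0,"dz": 0.8,"wx": 0,"wy": 0,"wz": 0}
    - {"dx": 0,"dy": 0,"dz": 0.8,"wx": 0,"wy": 0,"wz": 0}

```text
t: 14.1
tcp_pos: [0.5402, -0.0276, 0.0399]
ee_rot: [180.0, -0.0, -19.6]
contact_force: [1.1, 0.6, -0.3]
width: 0.0238
gripper_force: 40.0
```

Request:
play_rows:
  deltas:
    - {"dx": 0,"dy": 0,"dz": 0.4,"wx": 0,"wy": 0,"wz": 0}
    - {"dx": 0,"dy": 0,"dz": 0.8,"wx": 0,"wy": 0,"wz": 0}
    - {"dx": 0,"dy": 0,"dz": 0.8,"wx": 0,"wy": 0,"wz": 0}
    - {"dx": 0,"dy": 0,"dz": 0.8,"wx": 0,"wy": 0,"wz": 0}

```text
t: 14.5
tcp_pos: [0.5402, -0.0276, 0.0393]
ee_rot: [-180.0, -0.0, -19.6]
contact_force: [-0.1, 0.1, 2.0]
width: 0.0235
gripper_force: 40.0
```

Request:
play_rows:
  deltas:
    - {"dx": 0,"dy": 0,"dz": 0.3,"wx": 0,"wy": 0,"wz": 0}
    - {"dx": 0,"dy": 0,"dz": 0.6,"wx": 0,"wy": 0,"wz": 0}
    - {"dx": 0,"dy": 0,"dz": 0.6,"wx": 0,"wy": 0,"wz": 0}
    - {"dx": 0,"dy": 0,"dz": 0.6,"wx": 0,"wy": 0,"wz": 0}

```text
t: 14.9
tcp_pos: [0.5403, -0.0276, 0.0393]
ee_rot: [-180.0, 0.0, -19.6]
contact_force: [-2.8, 0.9, 9.4]
width: 0.024
gripper_force: 40.0
```

Request:
play_rows:
  deltas:
    - {"dx": 0,"dy": 0,"dz": 0.2,"wx": 0,"wy": 0,"wz": 0}
    - {"dx": 0,"dy": 0,"dz": 0.2,"wx": 0,"wy": 0,"wz": 0}
    - {"dx": 0,"dy": 0,"dz": 0.2,"wx": 0,"wy": 0,"wz": 0}

```text
t: 15.2
tcp_pos: [0.5403, -0.0276, 0.0393]
ee_rot: [-179.9, 0.0, -19.6]
contact_force: [-2.8, -0.0, 11.8]
width: 0.0239
gripper_force: 40.0
```

Request:
play_rows:
  deltas:
    - {"dx": 0,"dy": 0,"dz": 0,"wx": 0,"wy": 0,"wz": 0}
    - {"dx": 0,"dy": 0,"dz": 0,"wx": 0,"wy": 0,"wz": 0}
    - {"dx": 0,"dy": 0,"dz": 0,"wx": 0,"wy": 0,"wz": 0}
    - {"dx": 0,"dy": 0,"dz": 0,"wx": 0,"wy": 0,"wz": 0}
    - {"dx": 0,"dy": 0,"dz": 0,"wx": 0,"wy": 0,"wz": 0}
  gripper: 40

```text
t: 15.7
tcp_pos: [0.5401, -0.0276, 0.0382]
ee_rot: [180.0, 0.0, -19.6]
contact_force: [-0.7, 0.2, 0.9]
width: 0.0401
gripper_force: 0.0
```

Request:
play_rows:
  deltas:
    - {"dx": 0,"dy": 0,"dz": -10,"wx": 0,"wy": 0,"wz": 0}
    - {"dx": 0,"dy": 0,"dz": -30,"wx": 0,"wy": 0,"wz": 0}
    - {"dx": 0,"dy": 0,"dz": -60,"wx": 0,"wy": 0,"wz": 0}
    - {"dx": 0,"dy": 0,"dz": -100,"wx": 0,"wy": 0,"wz": 0}
    - {"dx": -30,"dy": 0,"dz": -140,"wx": 0,"wy": 0,"wz": 0}
    - {"dx": -60,"dy": 0,"dz": -150,"wx": 0,"wy": 0,"wz": 0}
    - {"dx": -95,"dy": 0,"dz": -150,"wx": 0,"wy": 0,"wz": 0}
    - {"dx": -95,"dy": 0,"dz": -150,"wx": 0,"wy": 0,"wz": 0}
    - {"dx": -95,"dy": 0,"dz": -150,"wx": 0,"wy": 0,"wz": 0}
    - {"dx": -95,"dy": 0,"dz": -150,"wx": 0,"wy": 0,"wz": 0}

```text
t: 16.7
tcp_pos: [0.4518, 0.004, 0.1889]
ee_rot: [-180.0, -0.1, -19.6]
contact_force: [0.6, 0.8, -1.2]
width: 0.0402
gripper_force: 0.0
```

```bash
python3 - <<'E'
from h import *
S=shot('scene','s6.png')['image'];w=shot('wrist','w6.png')['image']
a=cv2.resize(S[210:290,305:405],None,fx=4,fy=4,interpolation=cv2.INTER_CUBIC)
b=cv2.resize(w[0:220,220:420],None,fx=1.9,fy=1.9,interpolation=cv2.INTER_CUBIC)
c=np.zeros((420,800,3),np.uint8);c[:320,:400]=a;c[:b.shape[0],400:400+b.shape[1]]=b
cv2.imwrite('pics/c6.png',c[...,::-1])
E
```

```text
(no output)
```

View pics/c6.png

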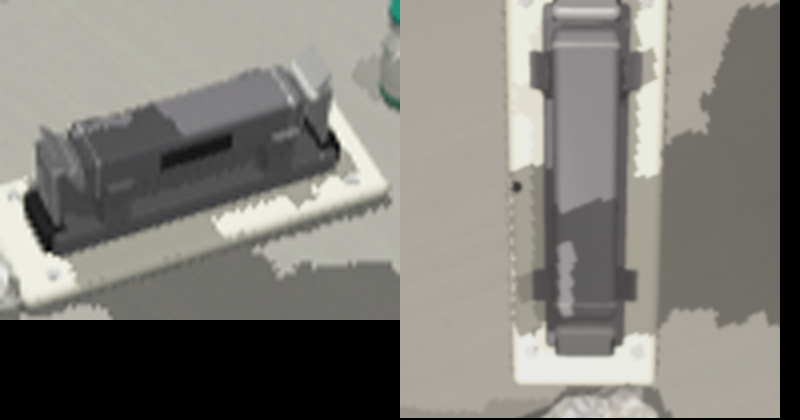

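The battery lies straight and level between the cheeks, with both clips over its ends: left at (55,160)/(585,340), right at (312,85)/(587,15). The gripper is well clear.

```bash
python3 -c "
from plant import manip;print(manip.hand_in())"
```

```text
the job is handed in; nothing more can be done
None
```

I pressed the long battery into the charger, let go and handed the job in; the last pictures show it straight and level with both clips over its ends. The push ended on a hard stop at bed height, at most 11.8 N by the wrist readings; contact travel and clip lean aren't reported, so I couldn't read them directly.

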